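# Re-rack the seed vials in reverse order

### The arm

A 6-joint arm with a two-finger parallel gripper is mounted at the origin on the work surface; the furniture and walls round the work are solid. World frame = base frame: x ahead of the robot, y to its left, z up, the work surface at z = 0. Lengths are in mm, angles in rad, forces in N, time in s.
With the tool pointing down it reaches from about 275 to 1000 mm from the base axis. Payload 8.4 kg.
Tool frame: the origin (TCP) lies at the centre of the arm's flange, where the gripper is bolted on; the fingertips stand 173 mm ahead of it and the grasp point (between the pads) lies 155 mm ahead of it; z points along the fingers, y is the direction in which the jaws open and shut (so a half turn about z gives the same grasp; the last joint's range is limited). The gripper opens to 85 mm and grips with 20 to 120 N. Pads are 22 mm wide; open, the fingers measure 114 mm over their backs; the gripper's body (76 mm by 85 mm) begins 54 mm behind the grasp point. The pads swing forward as they close: fully open they stand 13 mm farther back than shut.
Start: joints at [1.149, 0.353, 1.633, -0, 1.155, -0.002], TCP at [254.736, 570.736, 404.681] pointing down, gripper open.
Joint ranges: [-2.63, 2.63], [-0.92, 2.1], [0.06, 2.66], [-1.3, 4.44], [0, 2.69], [-3.02, 3.02]. Speed limits (rad/s): [2.22, 2.22, 2.79, 3.14, 3.14, 3.14].

### API

Orientations are given as [roll, pitch, yaw] about the fixed x, y, z axes, in that order (R = Rz(yaw) Ry(pitch) Rx(roll)).
In Python, from rig import sense, grab_frame, camera_model, sign_off gives the robot as it stands. The module is installed in compiled form; this text tells all that it offers.
- The arm moves only by the tool step_arm, never from a script. Its argument "commands" is a list of rows, each a list of 3 entries, a list of its own where there are three numbers: the shift along the tool's x, y, z in mm, then the turn about the tool's z in rad, then the opening, from 0 (shut) to 1 (fully open). A call has 1 to 20 rows; each row shifts and turns the pose as measured when the row begins, along the tool's axes as they then stand; what a row does not reach is not made up. A row lasts 1/8 s, in which the tool goes at most 62.5 mm and 10.7 degrees, less where a joint would pass 70% of its speed; a pose out of reach is approached as far as the arm can. A call with a gripper value outside its range is refused whole. The fingers move at their own pace and stop on an object; "force" is the grip in N (left out, the last holds). Time passes only in rows, so rows that do not move let the fingers close. It gives the time, the measured TCP pose, the force and the opening at its end, in the units of the state.
- sense(): the state, without advancing time (a new reading comes with each control period).
- grab_frame(name): name is "scene" or "side" or "wrist"; returns the picture (420x560x3 uint8, blue, green, red); there is no depth.
- camera_model(name): a dict with "fx", "fy", "cx", "cy" (pixels), "R" (3x3) and "t" (3): a world point X has camera coordinates R X + t. Camera axes: x right, y down, z forward; pixel columns grow to the right and rows downward; lengths in mm; the calibration is good to about 2 mm. A picture is of the moment at which its call begins: read the wrist's pose just before it. camera_model takes no time and is no camera call; for the wrist camera it gives the pose at the moment of the call.
- sign_off(): hands the job in, once; it reports no verdict.
The state is a dict: "clock": time; "qpos": joint angles; "qvel": joint speeds; "joint_efforts": joint torques, N m; "eef_pos": TCP position; "tcp_rot": TCP orientation; "contact_force": force on the tool from outside, world axes, zero at the start; "wrist_torque": the same for the moment, N m; "opening": opening from 0.0 (shut) to 1.0 (fully open).
Only numpy, scipy, OpenCV 4.12 (cv2) and the standard library are available. Lean on these libraries where they do the work, as an engineer would, in place of code of your own. Each camera call takes 0.05 s, during which the arm holds its last target. There are 200 camera calls.

### The job

Move the four seed vials from the wooden rack to the empty grey rack, one to a cell, in reverse order as counted from each rack's steel bar handle: the vial nearest the handle in the wooden rack goes into the cell farthest from the handle in the grey rack, the second nearest into the second farthest, and so on. Keep every vial upright all the time and leave it standing on the floor of its cell, let go.

Things in the scene. Friction and masses are not known exactly. Their poses are not given: they have to be found in the camera images.
- full_rack: Wooden rack, fixed, holding the vials at the start: a row of 4 square open cells, 42 mm inside, centres at y = -69, -23, 23, 69 mm (x = 0); cell floor 4 mm, walls (4 mm thick) 16 mm above the table. Origin: under the row's middle, at table height; y axis along the row to the end with the steel bar handle (47 mm wide, at y = 108, 26 mm high). Low ledge with labels to x = -43 mm. Turned any way round.
- empty_rack: Dull grey plastic rack, fixed, empty at the start; same shape, sizes and frame as the wooden rack (y axis along the row to its own steel bar handle; cell centres at y = -69, -23, 23, 69 mm, x = 0; cell floor 4 mm and walls 16 mm above the table), but no labels on its ledge. Turned any way round, independently of the other rack.
- seed_vial_0_center (a point): Centre (half-way up, on the axis) of an upright round clear-glass seed vial with a black screw cap, 23 mm in diameter, 60 mm tall, about 22 g, loose. At the start it stands in the middle of one of the cells of the wooden rack; which cell is different every time.
- seed_vial_1_center (a point): Centre (half-way up, on the axis) of an upright round clear-glass seed vial with a white screw cap, 23 mm in diameter, 60 mm tall, about 22 g, loose. At the start it stands in the middle of one of the cells of the wooden rack; which cell is different every time.
- seed_vial_2_center (a point): Centre (half-way up, on the axis) of an upright round clear-glass seed vial with a black screw cap, 23 mm in diameter, 54 mm tall, about 22 g, loose. At the start it stands in the middle of one of the cells of the wooden rack; which cell is different every time.
- seed_vial_3_center (a point): Centre (half-way up, on the axis) of an upright round clear-glass seed vial with a blue screw cap, 23 mm in diameter, 60 mm tall, about 22 g, loose. At the start it stands in the middle of one of the cells of the wooden rack; which cell is different every time.
- label_0: Blank white label slip, 12 x 28 x 2 mm, fixed on the ledge of the wooden rack beside the cell in which the vial seed_vial_0 (black cap, 60 mm) stands at the start, 34 mm from the cell's centre towards the rack's -x side; it stays there and so shows where that vial came from. Origin at the centre of its underside, 4 mm above the table.
- label_1: Blank white label slip, 12 x 28 x 2 mm, fixed on the ledge of the wooden rack beside the cell in which the vial seed_vial_1 (white cap, 60 mm) stands at the start, 34 mm from the cell's centre towards the rack's -x side; it stays there and so shows where that vial came from. Origin at the centre of its underside, 4 mm above the table.
- label_2: Blank white label slip, 12 x 28 x 2 mm, fixed on the ledge of the wooden rack beside the cell in which the vial seed_vial_2 (black cap, 54 mm) stands at the start, 34 mm from the cell's centre towards the rack's -x side; it stays there and so shows where that vial came from. Origin at the centre of its underside, 4 mm above the table.
- label_3: Blank white label slip, 12 x 28 x 2 mm, fixed on the ledge of the wooden rack beside the cell in which the vial seed_vial_3 (blue cap, 60 mm) stands at the start, 34 mm from the cell's centre towards the rack's -x side; it stays there and so shows where that vial came from. Origin at the centre of its underside, 4 mm above the table.
Mind the look-alikes: they are no part of the job. What is shaped like the full_rack but orange is not meant.

How it is judged:
By the outcome, as a careful person would: the job done as asked, in the order asked, and still so for the second after the job is handed in, with the robot touching nothing.
It also fails if it takes over 99 s, if anything falls off the work surface, if the arm or the gripper's body presses on something with over 40 N, if the wrist force passes 120 N, or if a joint passes its speed limit or range.

## Working session

There is one attempt and no reset: what is moved stays moved. The work goes in short steps, Python scripts to look and compute and a tool call to move; the robot and the scene stay as the last step left them, time stands still between calls to the robot, and variables do not carry over. Pictures are saved under pics/ and viewed, about 12 in all and at most 16, crops included, and the job is handed in when it is done.

Besides the shell and the picture viewer there is one more tool, called after "Call:" by a JSON object that holds its "method" and its "body". step_arm: Moves the arm, as the interface text tells. Its arguments: {"type":"object","properties":{"commands":{"type":"array","items":{"type":"array"}},"force":{"type":"number"}},"required":["commands"]}

```bash
mkdir -p pics; python3 - <<'E'
from rig import *
import cv2,numpy as np
a=grab_frame("scene");b=grab_frame("side")
cv2.imwrite("pics/a.png",a);cv2.imwrite("pics/b.png",b)
s=sense();print(s)
for n in("scene","side","wrist"):
    c=camera_model(n);print(n,c["fx"],c["cx"],c["cy"],np.round(-np.array(c["R"]).T@c["t"]),np.round(c["R"],2).tolist())
E
```

```text
{'clock': 0.1, 'qpos': array([ 1.14864483e+00,  3.53575012e-01,  1.63403820e+00, -1.54579364e-05,
        1.15519450e+00, -2.41784782e-03]), 'qvel': array([-0.00053419, -0.00149748, -0.00362267,  0.00024884, -0.00029396,
       -0.00072628]), 'joint_efforts': array([ 4.73302907e-05, -6.06359982e+01, -3.42820430e+01, -9.21755856e-06,
        3.99818702e-03,  6.76840642e-06]), 'eef_pos': array([254.62797148, 570.55886878, 404.04827391]), 'tcp_rot': array([-3.14037757e+00,  1.11966028e-05,  2.72186526e+00]), 'contact_force': array([-0.77698503, -0.07983683,  0.07316492]), 'wrist_torque': array([-0.0364688 , -0.05024176,  0.04377616]), 'opening': 0.9989369416054731}
scene 445.13564899926337 273.8265021786816 211.07634497101913 [-352. -604.  672.] [[0.63, -0.78, 0.02], [-0.4, -0.35, -0.85], [0.67, 0.53, -0.53]]
side 422.55546866767577 281.5966577860544 209.8905133877005 [ 502. 1019.  546.] [[-1.0, 0.06, 0.01], [0.02, 0.44, -0.9], [-0.06, -0.9, -0.44]]
wrist 376.36102724501893 274.5714686145617 206.52209029104125 [193. 598. 373.] [[0.41, 0.91, -0.0], [0.88, -0.39, 0.27], [0.25, -0.11, -0.96]]
```

View pics/a.png

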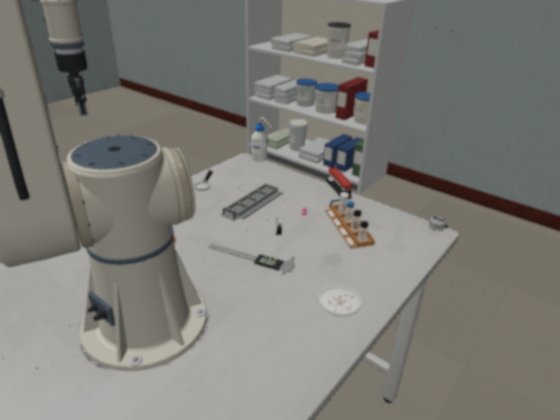

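View pics/b.png

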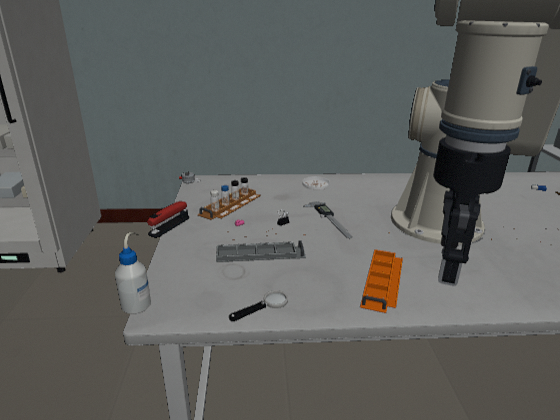

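The side view shows the wooden rack with four vials at about (230,203), the grey rack at (260,252) and the orange decoy at (383,280). In the scene view the wooden rack is at (350,224) and the grey one at (252,201). Next I'll enlarge both racks.

```bash
cat > h.py <<'E'
from rig import *
import cv2,numpy as np
def cast(c,uv,z):
    R=np.array(c["R"]);o=-R.T@np.array(c["t"])
    d=R.T@np.array([(uv[0]-c["cx"])/c["fx"],(uv[1]-c["cy"])/c["fy"],1])
    return o+d*(z-o[2])/d[2]
def proj(c,X):
    p=np.array(c["R"])@np.array(X,float)+np.array(c["t"]);return np.array([c["fx"]*p[0]/p[2]+c["cx"],c["fy"]*p[1]/p[2]+c["cy"]])
E
python3 - <<'E'
from h import *
a=cv2.imread("pics/a.png");b=cv2.imread("pics/b.png")
def cr(i,x,y,w,h,k):return cv2.resize(i[y:y+h,x:x+w],None,fx=k,fy=k,interpolation=cv2.INTER_CUBIC)
m=np.vstack([np.hstack([cr(a,310,180,80,60,5),cr(a,210,170,80,60,5)]),np.hstack([cr(b,190,170,80,60,5),cr(b,205,225,110,60,400/110)[:218]] if 0 else [cr(b,190,170,80,60,5),cv2.resize(b[225:285,205:315],(400,300))])])
cv2.imwrite("pics/c.png",m)
A=camera_model("scene");B=camera_model("side")
for p in [(330,208),(370,240)]:print(cast(A,p,10).round())
for p in [(205,212),(258,195),(217,256),(303,254)]:print(cast(B,p,10).round())
E
```

```text
[606. -52.  10.]
[ 540. -217.   10.]
[646. -67.  10.]
[ 495. -180.   10.]
[595. 168.  10.]
[392. 167.  10.]
```

View pics/c.png

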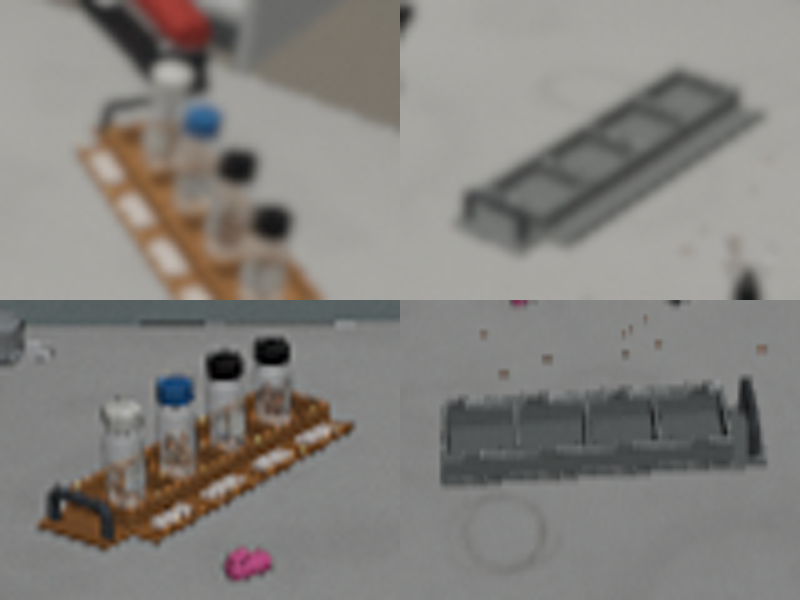

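From the handle, the wooden rack holds white, blue, black, black. Its handle end is near (646,-67) in the world frame. The grey rack's handle is at its low-x end, near (392,167). The orange rack at (383,280) in the side view is the decoy and isn't used. I'll go above the grey rack for a closer wrist view.

```bash
cat >> h.py <<'E'
def plan(tx,ty,tz,jaw,step=40,rot=.15):
    """rows (tool shifts, turn) to TCP target; jaw = world angle of tool y in deg (mod 180)"""
    s=sense();p=np.array(s["eef_pos"]);yaw=s["tcp_rot"][2]
    cur=np.degrees(yaw)-90   # tool y=(sin,-cos)
    d=np.radians((jaw-cur+90)%180-90)
    D=np.array([tx,ty,tz])-p
    n=max(1,int(np.ceil(max(np.linalg.norm(D)/step,abs(d)/rot))))
    for k in range(n):
        w=D/n;y=yaw+d*k/n
        t=[w[0]*np.cos(y)+w[1]*np.sin(y),w[0]*np.sin(y)-w[1]*np.cos(y),-w[2]]
        print([[round(float(v),1) for v in t],round(float(-d/n),3)],end=",")
    print()
E
python3 -c "
from h import *
plan(494,167,380,90)"
```

```text
[[-31.9, -22.6, 2.0], -0.035],[[-31.1, -23.7, 2.0], -0.035],[[-30.3, -24.8, 2.0], -0.035],[[-29.4, -25.8, 2.0], -0.035],[[-28.5, -26.8, 2.0], -0.035],[[-27.5, -27.8, 2.0], -0.035],[[-26.5, -28.7, 2.0], -0.035],[[-25.5, -29.6, 2.0], -0.035],[[-24.4, -30.5, 2.0], -0.035],[[-23.4, -31.4, 2.0], -0.035],[[-22.2, -32.2, 2.0], -0.035],[[-21.1, -32.9, 2.0], -0.035],
```

Call:
{"method": "step_arm", "body": {"commands": [[[-32,-22.5,2],-0.035,1],[[-31,-23.5,2],-0.035,1],[[-30.5,-25,2],-0.035,1],[[-29.5,-26,2],-0.035,1],[[-28.5,-27,2],-0.035,1],[[-27.5,-28,2],-0.035,1],[[-26.5,-28.5,2],-0.035,1],[[-25.5,-29.5,2],-0.035,1],[[-24.5,-30.5,2],-0.035,1],[[-23.5,-31.5,2],-0.035,1],[[-22,-32,2],-0.035,1],[[-21,-33,2],-0.035,1],[[0,0,0],0,1]]}}

```text
clock: 1.72
eef_pos: [502.5, 155.1, 376.2]
tcp_rot: [-3.137, -0.005, -3.125]
contact_force: [-0.2, 1.0, -0.4]
opening: 1.0
```

```bash
python3 -c "
from h import *
c=camera_model('wrist');a=grab_frame('wrist');cv2.imwrite('pics/w1.png',a)
import pickle;pickle.dump(c,open('w1.pkl','wb'))
s=sense();print(s['eef_pos'],s['tcp_rot'],s['clock'])
plan(570,-124,380,128)"
```

```text
[501.89827063 155.9992517  376.15103702] [-3.13737514 -0.00515214 -3.12532048] 1.775
[[-7.9, -35.1, -0.5], -0.081],[[-5.1, -35.7, -0.5], -0.081],[[-2.2, -36.0, -0.5], -0.081],[[0.7, -36.0, -0.5], -0.081],[[3.6, -35.8, -0.5], -0.081],[[6.5, -35.4, -0.5], -0.081],[[9.4, -34.8, -0.5], -0.081],[[12.1, -33.9, -0.5], -0.081],
```

View pics/w1.png

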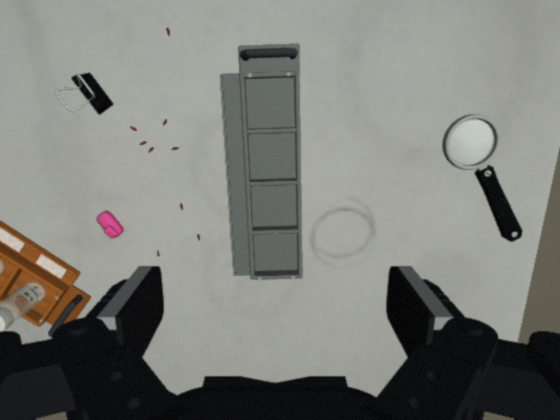

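The wrist view shows the grey rack from (243,45) to (301,278), with its handle at the top near (270,53) and its ledge on the left. I'll zoom in on its corners, then move over the wooden rack.

Call:
{"method": "step_arm", "body": {"commands": [[[-8,-35,0],-0.08,1],[[-5,-35.5,0],-0.08,1],[[-2,-36,0],-0.08,1],[[0.5,-36,0],-0.08,1],[[3.5,-36,0],-0.08,1],[[6.5,-35.5,0],-0.08,1],[[9.5,-35,0],-0.08,1],[[12,-34,0],-0.08,1],[[0,0,0],0,1]]}}

```text
clock: 2.9
eef_pos: [572.2, -121.1, 375.7]
tcp_rot: [3.137, -0.007, -2.459]
contact_force: [0.4, 0.9, 0.3]
opening: 1.0
```

```bash
python3 -c "
from h import *
c=camera_model('wrist');a=grab_frame('wrist');cv2.imwrite('pics/w2.png',a)
import pickle;pickle.dump(c,open('w2.pkl','wb'))
s=sense();print(s['eef_pos'],s['tcp_rot'],s['clock'])
w=cv2.imread('pics/w1.png')[35:285,215:315]
w=cv2.convertScaleAbs(cv2.resize(w,None,fx=2.4,fy=2.4,interpolation=cv2.INTER_CUBIC),alpha=1.5)
cv2.imwrite('pics/m.png',np.hstack([w,a[:400] if 0 else cv2.resize(a,(560,420))[:420] if 0 else cv2.copyMakeBorder(a,0,180,0,0,0)]))"
```

```text
[ 571.80078236 -120.04285857  375.5678206 ] [ 3.13611549 -0.0066743  -2.45928688] 2.95
```

View pics/m.png

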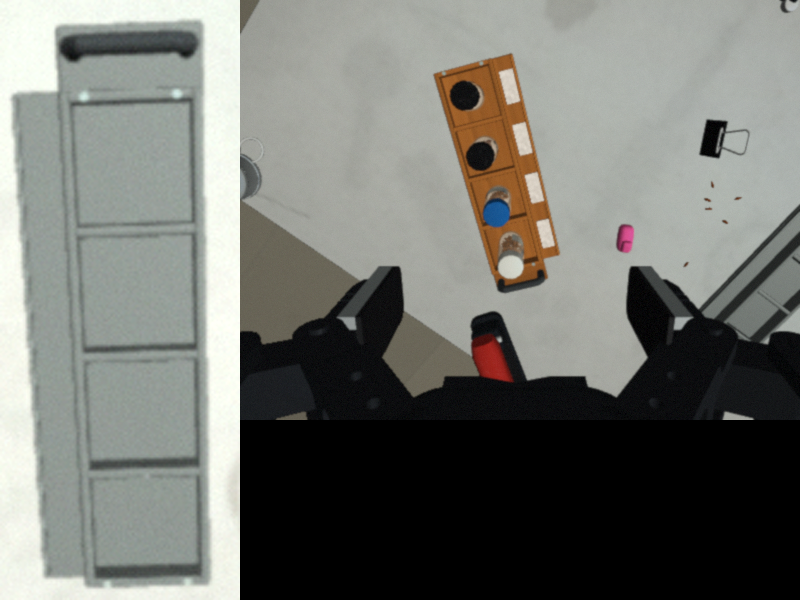

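```bash
cat > m.py <<'E'
from h import *
import pickle
c1=pickle.load(open('w1.pkl','rb'));c2=pickle.load(open('w2.pkl','rb'))
def fit(L,W):
    L=np.array(L,float);W=np.array(W)[:,:2];l=L-L.mean(0);w=W-W.mean(0)
    th=np.arctan2((l[:,0]*w[:,1]-l[:,1]*w[:,0]).sum(),(l*w).sum());R=np.array([[np.cos(th),-np.sin(th)],[np.sin(th),np.cos(th)]])
    o=W.mean(0)-R@L.mean(0);print("origin",o.round(1),"th",np.degrees(th).round(2),"resid\n",(W-(L@R.T+o)).round(1).tolist())
    for y in(69,23,-23,-69):print(y,(o+R@[0,y]).round(1))
px=np.array([[68,93],[195,92],[208,583],[86,583]])/2.4+[215,35]
print("GREY");fit([[-25,94],[25,94],[25,-94],[-25,-94]],[cast(c1,p,16) for p in px])
a=cv2.imread('pics/w2.png');h=cv2.cvtColor(a,cv2.COLOR_BGR2HSV);roi=np.zeros(a.shape[:2],np.uint8);roi[45:285,185:330]=255
V=h[...,2];S=h[...,1];H=h[...,0]
def blobs(m,lo,hi):
    n,l,s,c=cv2.connectedComponentsWithStats(cv2.morphologyEx((m&(roi>0)).astype(np.uint8),cv2.MORPH_OPEN,np.ones((3,3))));
    return [(c[i].round(1).tolist(),s[i].tolist()) for i in range(1,n) if lo<s[i,4]<hi]
wood=cv2.inRange(h,(5,90,60),(22,255,255));hull=cv2.convexHull(cv2.findNonZero(cv2.morphologyEx(wood&roi,cv2.MORPH_OPEN,np.ones((3,3)))))
inn=cv2.fillConvexPoly(np.zeros_like(roi),hull,1)>0
bk=[b for b in blobs(V<45,200,1500)];bl=blobs((H>95)&(H<125)&(S>120),200,1500);wh=blobs((S<40)&(V>200)&inn,120,1500)
for n,b in(("bk",bk),("bl",bl),("wh",wh)):print(n,b)
E
python3 m.py
```

```text
GREY
origin [503.5 151.6] th 92.62 resid
 [[0.9, 3.0], [2.1, -3.2], [-0.8, -0.6], [-2.1, 0.7]]
69 [434.6 148.5]
23 [480.5 150.6]
-23 [526.5 152.7]
-69 [572.4 154.8]
bk [([224.2, 95.2], [211, 81, 28, 29, 617]), ([239.8, 155.9], [227, 143, 27, 27, 575])]
bl [([256.0, 212.6], [244, 199, 25, 28, 568])]
wh [([269.2, 85.9], [260, 70, 19, 33, 408]), ([281.9, 138.1], [273, 123, 18, 31, 369]), ([294.1, 187.5], [286, 174, 17, 28, 324]), ([305.1, 233.2], [297, 221, 17, 26, 295]), ([271.5, 266.5], [262, 257, 21, 20, 346])]
```

```bash
sed -i 's/\[68,93\],\[195,92\]/[60,93],[203,92]/;s/\[86,583\]\]/[84,583]]/' m.py; cat >> m.py <<'E'
print("WOOD labels")
fit([[-34,y] for y in(-69,-23,23,69)],[cast(c2,w[0],6) for w in wh[:4]])
print("caps");cp=[cast(c2,b[0],z) for b,z in((bk[0],62),(bk[1],62),(bl[0],62),(wh[4],64))]
print(np.round(cp,1).tolist())
print("both");fit([[-34,y] for y in(-69,-23,23,69)]+[[0,y] for y in(-69,-23,23,69)],[cast(c2,w[0],6) for w in wh[:4]]+cp)
E
python3 m.py
```

```text
GREY
origin [503.5 151.4] th 92.5 resid
 [[1.0, 0.3], [2.0, -0.4], [-0.9, -0.2], [-2.1, 0.3]]
69 [434.6 148.4]
23 [480.5 150.4]
-23 [526.5 152.4]
-69 [572.4 154.4]
bk [([224.2, 95.2], [211, 81, 28, 29, 617]), ([239.8, 155.9], [227, 143, 27, 27, 575])]
bl [([256.0, 212.6], [244, 199, 25, 28, 568])]
wh [([269.2, 85.9], [260, 70, 19, 33, 408]), ([281.9, 138.1], [273, 123, 18, 31, 369]), ([294.1, 187.5], [286, 174, 17, 28, 324]), ([305.1, 233.2], [297, 221, 17, 26, 295]), ([271.5, 266.5], [262, 257, 21, 20, 346])]
WOOD labels
origin [ 578.2 -141.7] th -36.67 resid
 [[0.1, 0.1], [-0.1, -0.2], [0.0, 0.2], [0.0, -0.0]]
69 [619.4 -86.4]
23 [ 591.9 -123.3]
-23 [ 564.5 -160.2]
-69 [ 537.  -197.1]
caps
[[536.8, -195.8, 62.0], [564.3, -160.3, 62.0], [591.4, -123.3, 62.0], [618.6, -85.6, 64.0]]
both
origin [ 578.  -141.5] th -36.58 resid
 [[0.2, -0.1], [0.1, -0.4], [0.3, -0.1], [0.3, -0.3], [-0.0, 1.0], [0.0, -0.4], [-0.3, -0.3], [-0.6, 0.4]]
69 [619.1 -86.1]
23 [ 591.7 -123. ]
-23 [ 564.3 -159.9]
-69 [ 536.9 -196.9]
```

All residuals are within 2 mm, and the caps and labels agree. Next is the white vial, nearest the handle, which goes to grey y=-69.

```bash
python3 -c "
from h import *
print(sense()['qpos'].round(2));plan(619,-86,300,143.4)"
```

```text
[-0.21  0.32  1.75 -0.    1.08 -2.46]
[[-19.4, -1.1, 25.2], -0.083],[[-19.2, -2.7, 25.2], -0.083],[[-18.9, -4.3, 25.2], -0.083],
```

Call:
{"method": "step_arm", "body": {"commands": [[[-19.5,-1,25],-0.083,1],[[-19,-2.5,25],-0.083,1],[[-19,-4.5,25],-0.083,1],[[0,0,0],0,1],[[0,0,0],0,1]]}}

```text
clock: 3.58
eef_pos: [617.8, -77.0, 299.3]
tcp_rot: [3.133, -0.004, -2.205]
contact_force: [0.5, 0.4, -0.1]
opening: 1.001
```

```bash
python3 -c "
from h import *
print(sense()['eef_pos'],sense()['qpos'].round(2));plan(619,-86,200,143.4,35)"
```

```text
[617.82748351 -76.9523798  299.32243891] [-0.13  0.46  1.72  0.    0.96 -2.63]
[[2.2, -2.1, 33.1], 0.001],[[2.2, -2.1, 33.1], 0.001],[[2.2, -2.1, 33.1], 0.001],
```

Call:
{"method": "step_arm", "body": {"commands": [[[6.5,-6.5,10],0,1],[[0,0,30],0,1],[[0,0,30],0,1],[[0,0,29],0,1],[[0,0,0],0,1]], "force": 30}}

```text
clock: 4.2
eef_pos: [618.1, -89.2, 201.1]
tcp_rot: [3.138, -0.002, -2.212]
contact_force: [-0.3, -0.4, -0.3]
opening: 0.996
```

```bash
python3 -c "
from h import *
plan(619,-86,200,143.4,35)
cv2.imwrite('pics/w3.png',grab_frame('wrist'))"
```

```text
[[-3.1, 1.2, 1.1], -0.002],
```

View pics/w3.png

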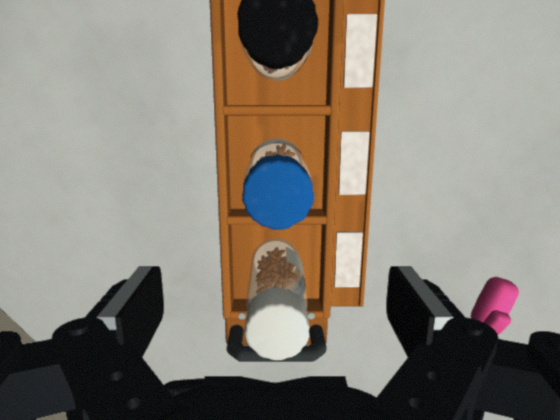

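The white vial at (277,330) sits midway between the fingers, which are at about (160,300) and (390,300), and the rack is square to the tool. Closing now.

Call:
{"method": "step_arm", "body": {"commands": [[[-3,1,1],0,1],[[0,0,0],0,0.6],[[0,0,0],0,0.3],[[0,0,0],0,0.15],[[0,0,0],0,0.1],[[0,0,0],0,0.1],[[0,0,0],0,0.1]], "force": 30}}

```text
clock: 5.12
eef_pos: [621.5, -86.7, 205.9]
tcp_rot: [-3.137, 0.002, -2.212]
contact_force: [-0.6, -0.9, -0.6]
opening: 0.267
```

Call:
{"method": "step_arm", "body": {"commands": [[[0,0,-20],0,0.1],[[0,0,-25],0,0.1],[[0,0,-25],0,0.1],[[0,0,-20],0,0.1],[[0,0,0],0,0.1]]}}

```text
clock: 5.75
eef_pos: [621.4, -86.7, 303.4]
tcp_rot: [-3.135, 0.003, -2.212]
contact_force: [-0.5, 0.1, -0.0]
opening: 0.267
```

```bash
python3 -c "
from h import *
cv2.imwrite('pics/w4.png',grab_frame('wrist'))
plan(572.4,154.4,290,92.5,35,.12)"
```

```text
[[-20.5, 22.9, 1.6], 0.111],[[-17.8, 25.0, 1.6], 0.111],[[-15.0, 26.8, 1.6], 0.111],[[-11.9, 28.3, 1.6], 0.111],[[-8.7, 29.5, 1.6], 0.111],[[-5.4, 30.3, 1.6], 0.111],[[-2.0, 30.7, 1.6], 0.111],[[1.4, 30.7, 1.6], 0.111],
```

View pics/w4.png

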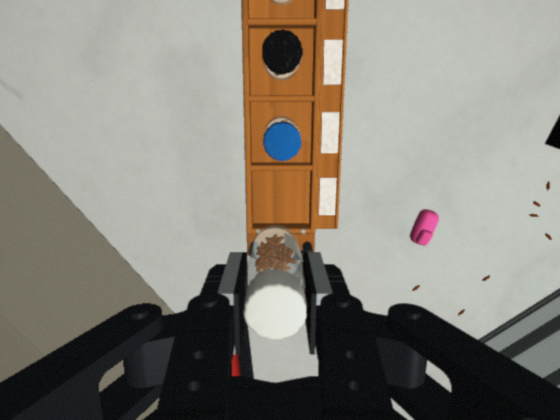

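The vial is held upright at opening 0.267, which matches 23 mm, and its cell is empty. Next I carry it to the grey rack.

Call:
{"method": "step_arm", "body": {"commands": [[[-20.5,23,1.5],0.111,0.1],[[-18,25,1.5],0.111,0.1],[[-15,27,1.5],0.111,0.1],[[-12,28.5,1.5],0.111,0.1],[[-8.5,29.5,1.5],0.111,0.1],[[-5.5,30.5,1.5],0.111,0.1],[[-2,30.5,1.5],0.111,0.1],[[1.5,30.5,1.5],0.111,0.1],[[0,0,0],0,0.1],[[0,0,0],0,0.1]]}}

```text
clock: 7.05
eef_pos: [570.5, 161.2, 282.0]
tcp_rot: [-3.138, -0.006, -3.129]
contact_force: [0.1, 0.1, 0.2]
opening: 0.261
```

```bash
python3 -c "
from h import *
plan(572.4,154.4,290,92.5,100)"
```

```text
[[-1.8, -6.9, -8.0], -0.031],
```

Call:
{"method": "step_arm", "body": {"commands": [[[-2,-6.5,0],-0.03,0.1],[[0,0,20],0,0.1],[[0,0,20],0,0.1],[[0,0,15],0,0.1],[[0,0,0],0,0.1]]}}

```text
clock: 7.68
eef_pos: [573.0, 149.8, 224.9]
tcp_rot: [-3.138, -0.007, -3.097]
contact_force: [0.0, 0.4, -0.5]
opening: 0.263
```

```bash
python3 -c "
from h import *
plan(572.4,154.4,205,92.5,100)
a=grab_frame('wrist');c=camera_model('wrist')
for q in (434.6,148.4),(480.5,150.4),(526.5,152.4),(572.4,154.4):
    cv2.circle(a,tuple(int(v) for v in proj(c,[*q,4])),3,(0,0,255),-1)
b=grab_frame('side')[190:290,190:340]
cv2.imwrite('pics/w5.png',np.hstack([a,cv2.resize(b,(240,160)) if 0 else cv2.copyMakeBorder(cv2.resize(b,(240,160)),0,260,0,0,0)]))"
```

```text
[[0.4, 4.7, 19.9], 0.001],
```

View pics/w5.png

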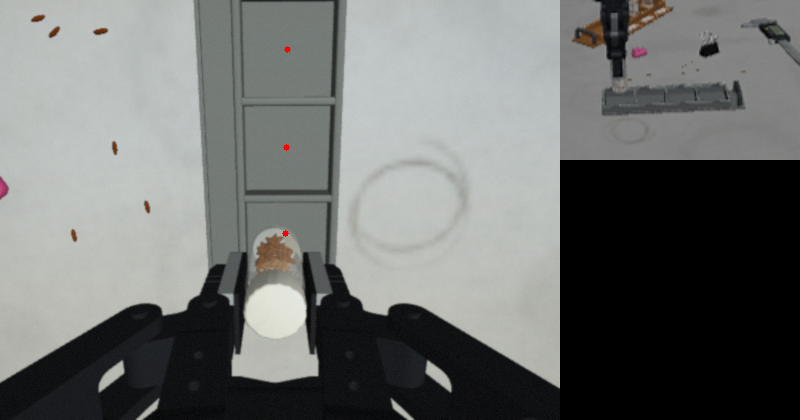

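The red dots (predicted cell centres at (287,49), (286,147) and (285,233)) lie in the middle of the cells, so the grey pose is confirmed. I'll shift and lower.

Call:
{"method": "step_arm", "body": {"commands": [[[0,3.5,5],0,0.1],[[0,0,8],0,0.1],[[0,0,0],0,0.1],[[0,0,5],0,0.1],[[0,0,2],0,0.1],[[0,0,0],0,0.1]]}}

```text
clock: 8.52
eef_pos: [574.0, 154.3, 206.4]
tcp_rot: [-3.139, -0.002, -3.096]
contact_force: [0.7, -1.6, -0.6]
opening: 0.262
```

Call:
{"method": "step_arm", "body": {"commands": [[[0,0,2],0,0.1],[[0,0,1],0,0.1]]}}

```text
clock: 8.78
eef_pos: [574.4, 154.3, 205.7]
tcp_rot: [-3.139, -0.001, -3.096]
contact_force: [-5.3, -0.5, 12.8]
opening: 0.268
```

Call:
{"method": "step_arm", "body": {"commands": [[[0,0,1],0,0.1],[[0,0,0.5],0,0.1]]}}

```text
clock: 9.02
eef_pos: [574.2, 154.2, 205.8]
tcp_rot: [-3.139, -0.001, -3.096]
contact_force: [-1.1, -0.2, 2.5]
opening: 0.267
```

The vial is standing on the floor of the cell. Release, then raise.

Call:
{"method": "step_arm", "body": {"commands": [[[0,0,0],0,0.35],[[0,0,0],0,0.5],[[0,0,0],0,0.6],[[0,0,-15],0,0.7],[[0,0,-25],0,0.8],[[0,0,-30],0,1],[[0,0,-25],0,1],[[0,0,0],0,1]]}}

```text
clock: 10.02
eef_pos: [574.8, 154.6, 307.0]
tcp_rot: [-3.139, 0.001, -3.096]
contact_force: [0.6, -0.3, 0.3]
opening: 1.001
```

```bash
python3 -c "
from h import *
plan(591.7,-123,300,143.4,35,.12)
a=grab_frame('wrist');cv2.imwrite('pics/w6.png',cv2.resize(a,(400,300)))"
```

```text
[[-0.5, -34.8, 0.9], -0.111],[[3.3, -34.6, 0.9], -0.111],[[7.1, -34.0, 0.9], -0.111],[[10.8, -33.0, 0.9], -0.111],[[14.4, -31.6, 0.9], -0.111],[[17.8, -29.8, 0.9], -0.111],[[21.0, -27.7, 0.9], -0.111],[[24.0, -25.2, 0.9], -0.111],
```

View pics/w6.png

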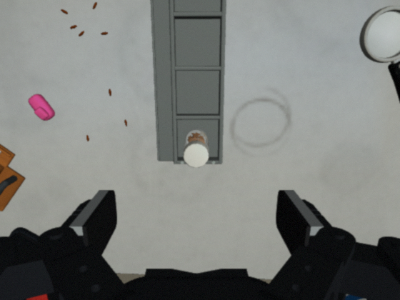

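The white vial stands upright in the end cell, at (196,152), farthest from the handle. The blue vial is next and goes to y=-23.

Call:
{"method": "step_arm", "body": {"commands": [[[-0.5,-35,1],-0.111,1],[[3.5,-34.5,1],-0.111,1],[[7,-34,1],-0.111,1],[[11,-33,1],-0.111,1],[[14.5,-31.5,1],-0.111,1],[[18,-30,1],-0.111,1],[[21,-27.5,1],-0.111,1],[[24,-25,1],-0.111,1],[[0,0,0],0,1],[[0,0,0],0,1]]}}

```text
clock: 11.32
eef_pos: [590.7, -130.5, 288.7]
tcp_rot: [3.13, -0.009, -2.179]
contact_force: [0.5, 0.2, -0.6]
opening: 1.001
```

```bash
python3 -c "
from h import *
plan(591.7,-123,300,143.4,100)"
```

```text
[[-6.7, 3.5, -11.3], 0.031],
```

Call:
{"method": "step_arm", "body": {"commands": [[[-5.5,3,0],0.03,1],[[0,0,25],0,1],[[0,0,25],0,1],[[0,0,10],0,1],[[0,0,0],0,1]]}}

```text
clock: 11.95
eef_pos: [590.0, -119.1, 226.6]
tcp_rot: [3.128, -0.01, -2.21]
contact_force: [0.2, 0.1, 1.0]
opening: 1.002
```

```bash
python3 -c "
from h import *
plan(591.7,-123,201,143.4,100)"
```

```text
[[2.1, -3.6, 25.6], -0.001],
```

Call:
{"method": "step_arm", "body": {"commands": [[[2,-3,10],0,1],[[0,0,12],0,1],[[0,0,3],0,1],[[0,0,0],0,1]]}}

```text
clock: 12.45
eef_pos: [591.7, -122.7, 201.4]
tcp_rot: [3.131, -0.009, -2.21]
contact_force: [-0.2, 0.1, 0.1]
opening: 0.995
```

```bash
python3 -c "
from h import *
plan(591.7,-123,201,143.4,100)"
```

```text
[[0.2, -0.2, 0.4], -0.001],
```

Call:
{"method": "step_arm", "body": {"commands": [[[0,0,0],0,0.6],[[0,0,0],0,0.3],[[0,0,0],0,0.15],[[0,0,0],0,0.1],[[0,0,0],0,0.1]]}}

```text
clock: 13.08
eef_pos: [592.0, -122.8, 202.4]
tcp_rot: [3.132, -0.008, -2.211]
contact_force: [0.5, 0.9, -0.4]
opening: 0.264
```

Call:
{"method": "step_arm", "body": {"commands": [[[0,0,-20],0,0.1],[[0,0,-25],0,0.1],[[0,0,-25],0,0.1],[[0,0,-20],0,0.1],[[0,0,0],0,0.1]]}}

```text
clock: 13.7
eef_pos: [593.6, -122.8, 300.1]
tcp_rot: [3.134, -0.007, -2.211]
contact_force: [-0.5, -0.4, 0.0]
opening: 0.264
```

```bash
python3 -c "
from h import *
plan(526.5,152.4,290,92.5,35,.12)"
```

```text
[[-20.1, 24.2, 1.1], 0.099],[[-17.6, 26.1, 1.1], 0.099],[[-14.9, 27.7, 1.1], 0.099],[[-12.1, 29.0, 1.1], 0.099],[[-9.2, 30.1, 1.1], 0.099],[[-6.2, 30.9, 1.1], 0.099],[[-3.2, 31.3, 1.1], 0.099],[[-0.1, 31.5, 1.1], 0.099],[[3.0, 31.3, 1.1], 0.099],
```

Call:
{"method": "step_arm", "body": {"commands": [[[-20,24,0],0.098,0.1],[[-17.5,26,0],0.098,0.1],[[-15,27.5,0],0.098,0.1],[[-12,29,0],0.098,0.1],[[-9,30,0],0.098,0.1],[[-6,30.5,0],0.098,0.1],[[-3,31,0],0.098,0.1],[[0,31,0],0.098,0.1],[[2.5,27,0],0.07,0.1],[[0,0,0],0,0.1],[[0,0,0],0,0.1]]}}

```text
clock: 15.08
eef_pos: [525.9, 154.0, 297.6]
tcp_rot: [-3.14, -0.014, -3.093]
contact_force: [-0.5, -0.2, -0.6]
opening: 0.269
```

```bash
python3 -c "
from h import *
plan(526.5,152.4,230,92.5,100)"
```

```text
[[-0.5, -1.6, 67.6], 0.005],
```

Call:
{"method": "step_arm", "body": {"commands": [[[-0.5,-1,25],0,0.1],[[0,0,25],0,0.1],[[0,0,15],0,0.1],[[0,0,0],0,0.1]]}}

```text
clock: 15.58
eef_pos: [526.6, 149.6, 231.1]
tcp_rot: [-3.139, -0.013, -3.092]
contact_force: [0.6, -0.2, 0.4]
opening: 0.266
```

```bash
python3 -c "
from h import *
plan(526.5,152.4,204,92.5,100)"
```

```text
[[-0.0, 2.8, 27.1], 0.006],
```

Call:
{"method": "step_arm", "body": {"commands": [[[0,2.5,10],0,0.1],[[0,0,10],0,0.1],[[0,0,3],0,0.1],[[0,0,1],0,0.1],[[0,0,0],0,0.1]]}}

```text
clock: 16.2
eef_pos: [527.1, 152.2, 207.2]
tcp_rot: [-3.14, -0.011, -3.092]
contact_force: [-0.4, -0.2, -0.1]
opening: 0.264
```

Call:
{"method": "step_arm", "body": {"commands": [[[0,0,1.5],0,0.1],[[0,0,1],0,0.1]]}}

```text
clock: 16.45
eef_pos: [527.3, 152.3, 205.0]
tcp_rot: [-3.14, -0.01, -3.092]
contact_force: [0.3, -0.3, -0.8]
opening: 0.266
```

Call:
{"method": "step_arm", "body": {"commands": [[[0,0,1.5],0,0.1],[[0,0,1],0,0.1]]}}

```text
clock: 16.7
eef_pos: [527.3, 152.3, 202.5]
tcp_rot: [-3.14, -0.009, -3.092]
contact_force: [-0.3, 0.4, -0.3]
opening: 0.261
```

Call:
{"method": "step_arm", "body": {"commands": [[[0,0,1],0,0.1],[[0,0,0.5],0,0.1]]}}

```text
clock: 16.95
eef_pos: [527.4, 152.2, 202.2]
tcp_rot: [-3.14, -0.009, -3.092]
contact_force: [-3.2, -1.0, 8.2]
opening: 0.271
```

Call:
{"method": "step_arm", "body": {"commands": [[[0,0,0],0,0.35],[[0,0,0],0,0.5],[[0,0,0],0,0.6],[[0,0,-15],0,0.7],[[0,0,-25],0,0.8],[[0,0,-30],0,1],[[0,0,-25],0,1],[[0,0,0],0,1]]}}

```text
clock: 17.95
eef_pos: [528.6, 152.5, 303.3]
tcp_rot: [-3.14, -0.008, -3.092]
contact_force: [-0.3, 0.5, -0.3]
opening: 0.997
```

```bash
python3 -c "
from h import *
plan(564.3,-159.9,300,143.4,35,.12)
a=grab_frame('wrist');cv2.imwrite('pics/w7.png',cv2.resize(a,(400,300)))"
```

```text
[[-2.2, -34.9, 0.4], -0.098],[[1.2, -34.9, 0.4], -0.098],[[4.6, -34.6, 0.4], -0.098],[[8.0, -34.0, 0.4], -0.098],[[11.3, -33.1, 0.4], -0.098],[[14.4, -31.8, 0.4], -0.098],[[17.5, -30.3, 0.4], -0.098],[[20.4, -28.4, 0.4], -0.098],[[23.0, -26.3, 0.4], -0.098],
```

View pics/w7.png

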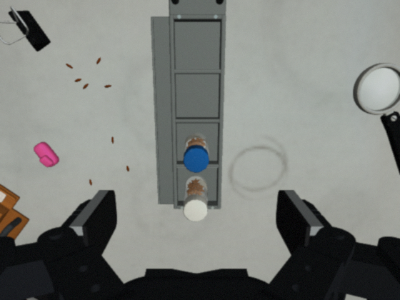

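The blue vial stands in the second-farthest cell, at (196,157), next to white at (196,210). The nearer black vial is next.

Call:
{"method": "step_arm", "body": {"commands": [[[-2,-35,0],-0.098,1],[[1,-35,0],-0.098,1],[[4.5,-34.5,0],-0.098,1],[[8,-34,0],-0.098,1],[[11.5,-33,0],-0.098,1],[[14.5,-32,0],-0.098,1],[[17.5,-30.5,0],-0.098,1],[[20.5,-28.5,0],-0.098,1],[[20,-23,0],-0.07,1],[[0,0,0],0,1],[[0,0,0],0,1]]}}

```text
clock: 19.38
eef_pos: [563.9, -164.3, 293.2]
tcp_rot: [3.122, -0.014, -2.209]
contact_force: [0.3, -0.4, 0.0]
opening: 1.0
```

```bash
python3 -c "
from h import *
print(sense()['qpos'].round(2));plan(564.3,-159.9,230,143.4,100)"
```

```text
[-0.28  0.43  1.8  -0.01  0.94 -2.78]
[[-3.8, 2.3, 63.2], 0.0],
```

Call:
{"method": "step_arm", "body": {"commands": [[[-3,2,25],0,1],[[0,0,25],0,1],[[0,0,10],0,1],[[0,0,0],0,1]]}}

```text
clock: 19.88
eef_pos: [562.2, -156.9, 231.6]
tcp_rot: [3.121, -0.014, -2.209]
contact_force: [0.2, -1.0, 0.7]
opening: 1.0
```

```bash
python3 -c "
from h import *
plan(564.3,-159.9,201,143.4,100)
a=grab_frame('wrist');cv2.imwrite('pics/w8.png',cv2.resize(a,(400,300)))"
```

```text
[[1.1, -3.5, 30.6], 0.001],
```

View pics/w8.png

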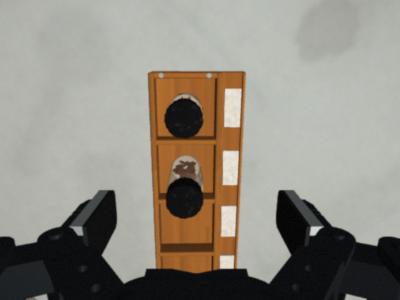

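Call:
{"method": "step_arm", "body": {"commands": [[[1,-3.5,12],0,1],[[0,0,14],0,1],[[0,0,3],0,1],[[0,0,0],0,1]]}}

```text
clock: 20.42
eef_pos: [564.7, -160.2, 202.4]
tcp_rot: [3.123, -0.013, -2.209]
contact_force: [-0.3, 0.4, 0.2]
opening: 1.001
```

```bash
python3 -c "
from h import *
plan(564.3,-159.9,201,143.4,100)
h=cv2.cvtColor(grab_frame('wrist'),cv2.COLOR_BGR2HSV)
m=(h[...,2]<45).astype(np.uint8);m[:,:190]=0;m[:,370:]=0;m[345:]=0
n,l,s,c=cv2.connectedComponentsWithStats(m)
C=camera_model('wrist')
for i in range(1,n):
  if s[i,4]>500:print(s[i],c[i].round(),cast(C,c[i],62).round(1),cast(C,c[i],56).round(1))"
```

```text
[[-0.0, 0.5, 1.4], 0.0],
[ 236  148   66   68 3480] [269. 182.] [ 536.6 -198.    62. ] [ 537.3 -197.1   56. ]
[ 238  282   63   63 3337] [269. 315.] [ 563.1 -162.5   62. ] [ 565.2 -159.6   56. ]
```

Call:
{"method": "step_arm", "body": {"commands": [[[0,0,1],0,0.6],[[0,0,0],0,0.3],[[0,0,0],0,0.15],[[0,0,0],0,0.1],[[0,0,0],0,0.1]]}}

```text
clock: 21.1
eef_pos: [565.1, -160.4, 202.5]
tcp_rot: [3.125, -0.012, -2.209]
contact_force: [0.1, -0.1, -0.4]
opening: 0.265
```

Call:
{"method": "step_arm", "body": {"commands": [[[0,0,-20],0,0.1],[[0,0,-25],0,0.1],[[0,0,-25],0,0.1],[[0,0,-20],0,0.1],[[0,0,0],0,0.1]]}}

```text
clock: 21.72
eef_pos: [566.5, -160.2, 294.1]
tcp_rot: [3.123, -0.013, -2.209]
contact_force: [0.6, -0.3, -0.3]
opening: 0.268
```

```bash
python3 -c "
from h import *
plan(480.5,150.4,300,92.5,35,.12)"
```

```text
[[-19.8, 25.4, -0.6], 0.089],[[-17.5, 27.1, -0.6], 0.089],[[-15.0, 28.5, -0.6], 0.089],[[-12.4, 29.7, -0.6], 0.089],[[-9.7, 30.7, -0.6], 0.089],[[-7.0, 31.5, -0.6], 0.089],[[-4.1, 32.0, -0.6], 0.089],[[-1.3, 32.2, -0.6], 0.089],[[1.6, 32.2, -0.6], 0.089],[[4.4, 31.9, -0.6], 0.089],
```

Call:
{"method": "step_arm", "body": {"commands": [[[-20,25.5,-1],0.088,0.1],[[-17.5,27,-1],0.088,0.1],[[-15,28.5,-1],0.088,0.1],[[-12.5,29.5,-1],0.088,0.1],[[-9.5,30.5,-1],0.088,0.1],[[-7,31.5,-1],0.088,0.1],[[-4,32,-1],0.088,0.1],[[-1.5,32,-1],0.088,0.1],[[1.5,32,-1],0.088,0.1],[[4,27,-1],0.07,0.1],[[0,0,0],0,0.1],[[0,0,0],0,0.1]]}}

```text
clock: 23.22
eef_pos: [478.2, 154.0, 294.6]
tcp_rot: [3.141, -0.037, -3.1]
contact_force: [-1.0, 1.0, 0.3]
opening: 0.269
```

```bash
python3 -c "
from h import *
plan(480.5,150.4,230,92.5,100)"
```

```text
[[-2.2, -3.7, 64.6], -0.002],
```

Tool lean has grown to about 2° towards the base, so the grasp point sits about 6 mm closer in. I'll compensate with a TCP offset of +5 mm in x.

Call:
{"method": "step_arm", "body": {"commands": [[[-6,-3,20],0,0.1],[[0,0,20],0,0.1],[[0,0,15],0,0.1],[[0,0,0],0,0.1]]}}

```text
clock: 23.72
eef_pos: [483.1, 147.9, 237.0]
tcp_rot: [-3.141, -0.037, -3.1]
contact_force: [-1.2, -0.3, 0.5]
opening: 0.264
```

```bash
cat >> h.py <<'E'
def lean():
    from scipy.spatial.transform import Rotation as Q
    s=sense();z=Q.from_euler('xyz',s['tcp_rot']).as_matrix()[:,2];print('grasp pt',(s['eef_pos']+155*z).round(1),'lean mrad',(z[:2]*1000).round(1))
E
python3 -c "
from h import *
lean();plan(485.5,150.4,204,92.5,100)
a=grab_frame('wrist');b=grab_frame('side')[160:300,180:340]
cv2.imwrite('pics/w9.png',np.hstack([cv2.resize(a,(400,300)),cv2.resize(b,(343,300))]))"
```

```text
grasp pt [477.4 147.7  82.1] lean mrad [-36.9  -1.9]
[[-2.5, 2.4, 33.0], -0.002],
```

View pics/w9.png

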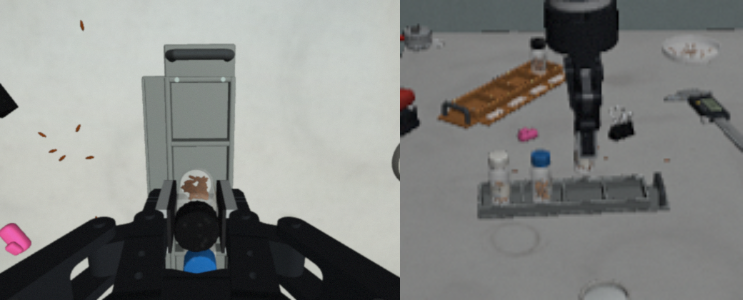

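The vial hangs above the third cell, with white and blue standing in theirs. I'll lower it.

Call:
{"method": "step_arm", "body": {"commands": [[[-4,2.5,10],0,0.1],[[0,0,13],0,0.1],[[0,0,3],0,0.1],[[0,0,1],0,0.1],[[0,0,0],0,0.1]]}}

```text
clock: 24.45
eef_pos: [487.4, 151.4, 210.2]
tcp_rot: [3.141, -0.033, -3.099]
contact_force: [-0.6, -0.2, -0.3]
opening: 0.268
```

Call:
{"method": "step_arm", "body": {"commands": [[[0,0,2],0,0.1],[[0,0,1.5],0,0.1]]}}

```text
clock: 24.7
eef_pos: [487.4, 151.5, 207.0]
tcp_rot: [3.141, -0.032, -3.099]
contact_force: [-0.1, 0.2, 0.3]
opening: 0.268
```

```bash
python3 -c "
from h import *
lean()"
```

```text
grasp pt [482.4 151.4  52.1] lean mrad [-32.1  -0.4]
```

Call:
{"method": "step_arm", "body": {"commands": [[[0,0,2],0,0.1],[[0,0,1.5],0,0.1]]}}

```text
clock: 24.95
eef_pos: [487.3, 151.5, 203.4]
tcp_rot: [3.141, -0.032, -3.099]
contact_force: [0.1, -0.0, -0.2]
opening: 0.269
```

Call:
{"method": "step_arm", "body": {"commands": [[[0,0,1],0,0.1],[[0,0,1],0,0.1]]}}

```text
clock: 25.2
eef_pos: [487.4, 151.5, 202.3]
tcp_rot: [3.141, -0.032, -3.099]
contact_force: [-6.6, -1.8, 26.4]
opening: 0.268
```

Call:
{"method": "step_arm", "body": {"commands": [[[0,0,0],0,0.35],[[0,0,0],0,0.5],[[0,0,0],0,0.6],[[0,0,-15],0,0.7],[[0,0,-25],0,0.8],[[0,0,-30],0,1],[[0,0,-25],0,1],[[0,0,0],0,1]]}}

```text
clock: 26.2
eef_pos: [490.7, 151.6, 303.3]
tcp_rot: [3.14, -0.031, -3.099]
contact_force: [-0.2, 0.4, 0.9]
opening: 1.002
```

```bash
python3 -c "
from h import *
lean();plan(536.9,-196.9,300,143.4,45,.15)"
```

```text
grasp pt [486.  151.6 148.4] lean mrad [-30.6  -0. ]
[[-3.9, -43.8, 0.4], -0.111],[[1.0, -43.9, 0.4], -0.111],[[5.8, -43.6, 0.4], -0.111],[[10.6, -42.6, 0.4], -0.111],[[15.3, -41.2, 0.4], -0.111],[[19.8, -39.2, 0.4], -0.111],[[24.0, -36.8, 0.4], -0.111],[[27.9, -33.9, 0.4], -0.111],
```

Call:
{"method": "step_arm", "body": {"commands": [[[-4,-44,0],-0.111,1],[[1,-44,0],-0.111,1],[[6,-43.5,0],-0.111,1],[[10.5,-42.5,0],-0.111,1],[[15.5,-41,0],-0.111,1],[[20,-39,0],-0.111,1],[[24,-37,0],-0.111,1],[[22,-28,0],-0.09,1],[[0,0,0],0,1],[[0,0,0],0,1]]}}

```text
clock: 27.45
eef_pos: [538.9, -197.6, 298.5]
tcp_rot: [3.112, -0.019, -2.203]
contact_force: [0.5, 0.8, -0.3]
opening: 1.001
```

```bash
python3 -c "
from h import *
lean();print(sense()['qpos'].round(2));plan(540.9,-196.9,230,143.4,100)"
```

```text
grasp pt [ 533.5 -197.3  143.6] lean mrad [-34.8   2.1]
[-0.35  0.41  1.82 -0.01  0.95 -2.85]
[[-1.8, -1.2, 68.5], 0.007],
```

Call:
{"method": "step_arm", "body": {"commands": [[[-1.5,-2,25],0,1],[[0,0,25],0,1],[[0,0,12],0,1],[[0,0,0],0,1]]}}

```text
clock: 27.95
eef_pos: [538.8, -193.4, 235.2]
tcp_rot: [3.111, -0.019, -2.202]
contact_force: [0.3, -0.2, 0.3]
opening: 0.998
```

```bash
python3 -c "
from h import *
lean();plan(541.9,-196.9,203,143.4,100)"
```

```text
grasp pt [ 533.3 -193.    80.3] lean mrad [-35.4   2.8]
[[1.0, -4.5, 32.2], 0.007],
```

Call:
{"method": "step_arm", "body": {"commands": [[[1,-5,10],0,1],[[0,0,15],0,1],[[0,0,5],0,1],[[0,0,0],0,1]]}}

```text
clock: 28.45
eef_pos: [542.1, -197.2, 204.5]
tcp_rot: [3.113, -0.018, -2.202]
contact_force: [-0.5, 0.8, -0.3]
opening: 0.997
```

```bash
python3 -c "
from h import *
lean();plan(541.9,-196.9,202,143.4,100)
h=cv2.cvtColor(grab_frame('wrist'),cv2.COLOR_BGR2HSV)
m=(h[...,2]<45).astype(np.uint8);m[:,:190]=0;m[:,370:]=0;m[345:]=0
n,l,s,c=cv2.connectedComponentsWithStats(m)
C=camera_model('wrist')
for i in range(1,n):
  if s[i,4]>500:print(s[i],c[i].round(),cast(C,c[i],62).round(1),cast(C,c[i],56).round(1))"
```

```text
grasp pt [ 536.9 -196.9   49.6] lean mrad [-33.4   2.1]
[[-0.1, 0.3, 2.5], 0.008],
[ 247  267   59   67 3139] [276. 300.] [ 534.7 -201.1   62. ] [ 536.5 -198.4   56. ]
```

Call:
{"method": "step_arm", "body": {"commands": [[[0,0,2],0,0.7],[[0,0,0],0,0.4],[[0,0,0],0,0.15],[[0,0,0],0,0.1],[[0,0,0],0,0.1],[[0,0,0],0,0.1]]}}

```text
clock: 29.25
eef_pos: [542.4, -197.4, 203.6]
tcp_rot: [3.115, -0.018, -2.202]
contact_force: [0.3, -0.5, -0.6]
opening: 0.259
```

Call:
{"method": "step_arm", "body": {"commands": [[[0,0,-20],0,0.1],[[0,0,-25],0,0.1],[[0,0,-25],0,0.1],[[0,0,-20],0,0.1],[[0,0,0],0,0.1]]}}

```text
clock: 29.88
eef_pos: [545.0, -197.4, 295.3]
tcp_rot: [3.114, -0.018, -2.202]
contact_force: [0.9, -0.0, -0.6]
opening: 0.264
```

```bash
python3 -c "
from h import *
lean();plan(440.6,148.4,300,92.5,35,.12)"
```

```text
grasp pt [ 539.9 -197.1  140.4] lean mrad [-33.2   2. ]
[[-19.8, 26.2, -0.4], 0.081],[[-17.6, 27.7, -0.4], 0.081],[[-15.3, 29.1, -0.4], 0.081],[[-12.8, 30.2, -0.4], 0.081],[[-10.3, 31.2, -0.4], 0.081],[[-7.8, 31.9, -0.4], 0.081],[[-5.2, 32.4, -0.4], 0.081],[[-2.5, 32.7, -0.4], 0.081],[[0.2, 32.8, -0.4], 0.081],[[2.8, 32.7, -0.4], 0.081],[[5.5, 32.4, -0.4], 0.081],
```

Lean tends to grow on fast moves, so I'll go at half speed for the first stretch and check it.

Call:
{"method": "step_arm", "body": {"commands": [[[-10,13,0],0.04,0.1],[[-9.5,13.5,0],0.04,0.1],[[-9,14,0],0.04,0.1],[[-8.5,14,0],0.04,0.1],[[-8,14.5,0],0.04,0.1],[[-7.5,14.5,0],0.04,0.1],[[-6.5,15,0],0.04,0.1],[[-6,15,0],0.04,0.1],[[-5.5,15.5,0],0.04,0.1],[[-5,15.5,0],0.04,0.1],[[0,0,0],0,0.1]]}}

```text
clock: 31.25
eef_pos: [495.3, -34.2, 285.8]
tcp_rot: [3.114, -0.038, -2.615]
contact_force: [-0.1, -0.9, 1.0]
opening: 0.264
```

```bash
python3 -c "
from h import *
lean();plan(440.6,148.4,295,92.5,17,.12)"
```

```text
grasp pt [488.  -33.6 130.9] lean mrad [-46.9   4.3]
[[-3.7, 15.4, -0.8], 0.04],[[-3.1, 15.6, -0.8], 0.04],[[-2.5, 15.7, -0.8], 0.04],[[-1.8, 15.8, -0.8], 0.04],[[-1.2, 15.8, -0.8], 0.04],[[-0.5, 15.9, -0.8], 0.04],[[0.1, 15.9, -0.8], 0.04],[[0.7, 15.9, -0.8], 0.04],[[1.4, 15.8, -0.8], 0.04],[[2.0, 15.8, -0.8], 0.04],[[2.6, 15.7, -0.8], 0.04],[[3.3, 15.5, -0.8], 0.04],
```

Call:
{"method": "step_arm", "body": {"commands": [[[-9,37,-1],0.096,0.1],[[-5,38,-1],0.096,0.1],[[-1,38,-1],0.096,0.1],[[3,38,-1],0.096,0.1],[[7,34,-1],0.08,0.1],[[0,0,0],0,0.1],[[0,0,0],0,0.1]]}}

```text
clock: 32.12
eef_pos: [439.1, 145.6, 291.0]
tcp_rot: [3.137, -0.048, -3.089]
contact_force: [-0.1, -0.9, -0.8]
opening: 0.267
```

```bash
python3 -c "
from h import *
lean();plan(442.6,148.4,230,92.5,100)"
```

```text
grasp pt [431.7 146.  136.2] lean mrad [-47.9   2.5]
[[-3.6, 2.6, 61.0], 0.009],
```

Call:
{"method": "step_arm", "body": {"commands": [[[-4.5,2,25],0,0.1],[[0,0,25],0,0.1],[[0,0,5],0,0.1],[[0,0,0],0,0.1]]}}

```text
clock: 32.62
eef_pos: [443.0, 144.8, 234.6]
tcp_rot: [3.137, -0.046, -3.089]
contact_force: [-0.8, 0.0, -0.1]
opening: 0.266
```

```bash
python3 -c "
from h import *
lean();plan(442.2,148.4,205,92.5,100)
a=grab_frame('wrist');b=grab_frame('side')[160:300,180:340]
cv2.imwrite('pics/w10.png',np.hstack([cv2.resize(a,(400,300)),cv2.resize(b,(343,300))]))"
```

```text
grasp pt [435.7 145.2  79.8] lean mrad [-46.6   2.4]
[[0.6, 3.6, 29.6], 0.009],
```

View pics/w10.png

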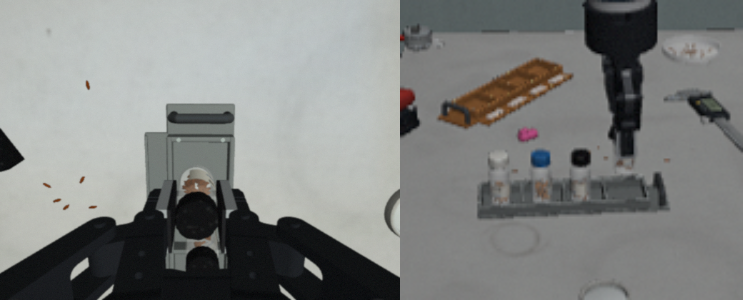

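White, blue and black stand in their cells. The last vial is above the cell nearest the handle, so I'll lower it.

Call:
{"method": "step_arm", "body": {"commands": [[[0,3,10],0,0.1],[[0,0,13],0,0.1],[[0,0,2],0,0.1],[[0,0,0],0,0.1]]}}

```text
clock: 33.22
eef_pos: [442.2, 148.5, 209.6]
tcp_rot: [3.136, -0.043, -3.088]
contact_force: [0.1, 0.6, -0.4]
opening: 0.261
```

Call:
{"method": "step_arm", "body": {"commands": [[[0,0,2],0,0.1],[[0,0,1],0,0.1]]}}

```text
clock: 33.48
eef_pos: [442.1, 148.6, 206.6]
tcp_rot: [3.136, -0.043, -3.088]
contact_force: [-0.2, -0.4, 0.2]
opening: 0.27
```

```bash
python3 -c "
from h import *
lean()"
```

```text
grasp pt [435.4 149.2  51.7] lean mrad [-43.2   3.4]
```

Call:
{"method": "step_arm", "body": {"commands": [[[0,0,1.5],0,0.1],[[0,0,1],0,0.1]]}}

```text
clock: 33.72
eef_pos: [442.1, 148.7, 204.1]
tcp_rot: [3.136, -0.043, -3.088]
contact_force: [0.3, -0.7, -0.1]
opening: 0.263
```

Call:
{"method": "step_arm", "body": {"commands": [[[0,0,1],0,0.1],[[0,0,0.5],0,0.1]]}}

```text
clock: 33.98
eef_pos: [442.2, 148.7, 203.2]
tcp_rot: [3.136, -0.042, -3.088]
contact_force: [-2.9, -1.6, 15.0]
opening: 0.264
```

Call:
{"method": "step_arm", "body": {"commands": [[[0,0,0],0,0.35],[[0,0,0],0,0.5],[[0,0,0],0,0.6],[[0,0,-15],0,0.7],[[0,0,-25],0,0.8],[[0,0,-30],0,1],[[0,0,-25],0,1],[[0,0,-20],0,1],[[0,0,0],0,1],[[0,0,0],0,1]]}}

```text
clock: 35.22
eef_pos: [447.0, 148.1, 325.9]
tcp_rot: [3.135, -0.04, -3.088]
contact_force: [-0.3, -0.7, 0.3]
opening: 1.002
```

```bash
python3 -c "
from h import *
lean()
a=grab_frame('scene')[160:260,200:340];b=grab_frame('side')[190:290,190:330]
cv2.imwrite('pics/w11.png',np.hstack([cv2.resize(a,(400,286),interpolation=2),cv2.resize(b,(400,286),interpolation=2)]))"
```

```text
grasp pt [440.8 148.7 171. ] lean mrad [-40.4   4.3]
```

View pics/w11.png

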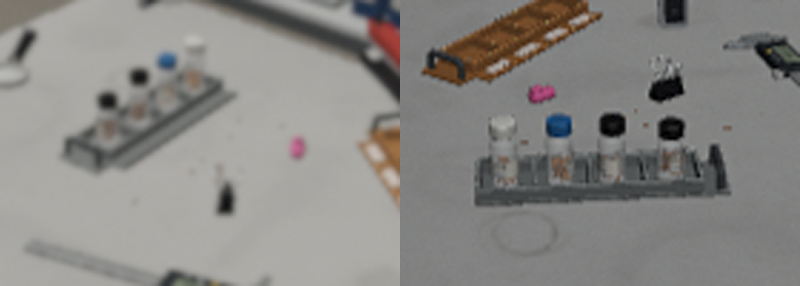

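All four vials stand upright in the grey rack and the gripper is clear of them. Signing off.

```bash
python3 -c "
from rig import *
print(sign_off(), sense()['clock'])"
```

```text
the job is handed in; nothing more can be done
the job is handed in; nothing more can be done
```

All four vials are in the grey rack in reverse order, and I handed the job in at about 35 s of the 99 s allowed. From farthest to nearest the grey handle they are white, blue, black, then the black vial from the far end of the wooden rack. That last one looks like the 54 mm vial; I did not measure its height.

**Final checks:** the last scene and side pictures show all four upright, one to a cell, with the wooden rack empty. The open gripper was about 100 mm above the vial tops, with contact forces near zero. I felt the floor before each release, at up to about 26 N, under the 40 N limit.

**What disagreed:** the tool leaned gradually during the moves, to about 2.7° at worst, and the move rows could not correct it. I offset the grasp point to allow for this. The last two vials were carried with a lean of about 2–3°, but stood straight once released.

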